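# Line up microscope lenses by size on the rail

### The arm

A 6-joint arm with a two-finger parallel gripper is mounted at the origin on the work surface. World frame = base frame: x ahead of the robot, y to its left, z up, the work surface at z = 0. Lengths are in m, angles in rad, forces in N, time in s.
With the tool pointing down it reaches from about 0.35 to 0.875 m from the base axis. Payload 4.2 kg.
Tool frame: the origin (TCP) lies at the very end of the fingers, on their centre line; the grasp point (between the pads) lies behind it (bot.grip_depth is the z of the grasp point in the tool frame, in m); z points along the fingers, x is the direction in which the jaws open and shut, and the axes are right-handed (so a half turn about z gives the same grasp; the last joint's range is limited). The gripper opens to 87 mm and grips with 3 to 60 N. Pads are 19 mm wide; open, the fingers measure 117 mm over their backs; the gripper's body (75 mm by 190 mm) begins 51 mm behind the grasp point.
Start: joints at [1.446, 0.385, 0.008, 0, -1.194, -0.259], TCP at [0.234, 0.58, 0.223] pointing down, gripper open.
Joint ranges: [-3.14, 3.14], [-1.21, 2.06], [-1.07, 1.41], [-3.16, 2.05], [-2.99, -0.16], [-3.1, 3.1]. Speed limits (rad/s): [2.79, 2.79, 3.14, 3.14, 3.14, 3.14].

### API

Orientations are given as a 3x3 rotation matrix whose columns are the frame's x, y, z axes.
In Python, from cell import bot gives the robot as it stands.
- The arm moves only by the tool move_arm, never from a script. Its argument "increments" is a list that holds one entry, the list of rows, each a list of 5 numbers: the finger opening in mm, from 0 to 87, then the shift along the tool's x, y, z in mm, then the turn about the tool's z in degrees. In form: [[[gripper, tx, ty, tz, turn], ...]]. A call has 1 to 12 rows; each row shifts and turns the commanded pose from where the row before left it, along the tool's axes as they then stand; what a row does not reach is not made up. A row lasts 1/8 s, in which the tool goes at most 62.5 mm and 10.7 degrees, less where a joint would pass 70% of its speed; a pose out of reach is approached as far as the arm can. A call with a gripper value outside its range is refused whole. The fingers move at their own pace and stop on an object; "grip_force" is the grip in N (left out, the last holds). Time passes only in rows, so rows that do not move let the fingers close. It gives the time, the measured TCP pose, the force and the opening at its end, in the units of the state.
- bot.get_state(): the state, without advancing time (a new reading comes with each control period).
- bot.snapshot(name): name is "side" or "top"; returns a dict with "pixels" (420x560x3 uint8, red, green, blue), "fx", "fy", "cx", "cy" (pixels), "rvec" (rotation vector, rad) and "tvec" (3), from world to camera coordinates, as OpenCV has them. Camera axes: x right, y down, z forward; pixel columns grow to the right and rows downward; lengths in m; the calibration is good to about 2 mm. A picture is of the moment at which its call begins. There is no depth.
- bot.close_job(): hands the job in, once; it reports no verdict.
The state is a dict: "time": time; "qpos": joint angles; "qd": joint speeds; "effort": joint torques, N m; "position": TCP position; "eef_rot": TCP orientation; "force": force on the tool from outside, world axes, zero at the start; "torque": the same for the moment, N m; "gripper_width": opening from 0.0 (shut) to 1.0 (fully open).
Only numpy, scipy, OpenCV 4.12 (cv2) and the standard library are available. Lean on these libraries where they do the work, as an engineer would, in place of code of your own. Each camera call takes 0.05 s, during which the arm holds its last target.

### The job

Line up the four lens barrels on the rail in order of size, each standing upright, glass up, in the middle of its own pad: the smallest on the white pad at one end, then growing from pad to pad along the row to the largest on the black pad at the other end. Leave the glass dish and the amber bottle where they stand.

Things in the scene. Friction and masses are not known exactly. Their poses are not given: they have to be found in the camera images.
- lens_small: the smallest of four loose lens barrels: an upright black cylinder with a silver band round its foot and a bluish glass disc with a silver rim on top, 28 mm in diameter, 30 mm tall, straight-sided and rigid. Origin: centre of the underside; z up along its axis.
- lens_medium: the second smallest of four loose lens barrels: an upright black cylinder with a silver band round its foot and a bluish glass disc with a silver rim on top, 38 mm in diameter, 38 mm tall, straight-sided and rigid. Origin: centre of the underside; z up along its axis.
- lens_large: the second largest of four loose lens barrels: an upright black cylinder with a silver band round its foot and a bluish glass disc with a silver rim on top, 48 mm in diameter, 46 mm tall, straight-sided and rigid. Origin: centre of the underside; z up along its axis.
- lens_largest: the largest of four loose lens barrels: an upright black cylinder with a silver band round its foot and a bluish glass disc with a silver rim on top, 58 mm in diameter, 54 mm tall, straight-sided and rigid. Origin: centre of the underside; z up along its axis.
- pad_white: Fixed flat round pad, 64 mm in diameter, 6 mm thick, with no rim, lying on a matt mid-grey metal rail (340 x 85 mm, 8 mm thick, fixed on the desk), so that its top is 14 mm above the desk. The four pads stand in one straight row along the rail, 78 to 90 mm from centre to centre. Origin: centre of the underside, 6 mm below its top; z up, its y axis along the row. White: always at one end of the row (which end varies).
- pad_blue: Fixed flat round pad, 64 mm in diameter, 6 mm thick, with no rim, lying on a matt mid-grey metal rail (340 x 85 mm, 8 mm thick, fixed on the desk), so that its top is 14 mm above the desk. The four pads stand in one straight row along the rail, 78 to 90 mm from centre to centre. Origin: centre of the underside, 6 mm below its top; z up, its y axis along the row. Blue: one of the two inner pads (which one varies).
- pad_green: Fixed flat round pad, 64 mm in diameter, 6 mm thick, with no rim, lying on a matt mid-grey metal rail (340 x 85 mm, 8 mm thick, fixed on the desk), so that its top is 14 mm above the desk. The four pads stand in one straight row along the rail, 78 to 90 mm from centre to centre. Origin: centre of the underside, 6 mm below its top; z up, its y axis along the row. Green: one of the two inner pads (which one varies).
- pad_black: Fixed flat round pad, 64 mm in diameter, 6 mm thick, with no rim, lying on a matt mid-grey metal rail (340 x 85 mm, 8 mm thick, fixed on the desk), so that its top is 14 mm above the desk. The four pads stand in one straight row along the rail, 78 to 90 mm from centre to centre. Origin: centre of the underside, 6 mm below its top; z up, its y axis along the row. Black: always at the end of the row opposite the white pad.
- dish: bystander, to be left alone: loose low clear glass dish with a lid, 92 mm in diameter, 18 mm tall, on the desk to the left of the rail. Origin: centre of the underside.
- bottle: bystander, to be left alone: small loose amber bottle with a white cap, 40 mm in diameter, 75 mm tall, upright on the desk to the right of the rail. Origin: centre of the underside.

How it is judged:
At the end, for the whole second after the job is handed in: Each lens stands upright (within 0.12 rad, glass up), released and at rest on top of its own pad, its centre within 12 mm of the pad centre: smallest on white, second smallest on the inner pad next to white, second largest on the inner pad next to black, largest on black (horizontal distance between lens_small and pad_white below 0.012 m and z of lens_small in the frame of pad_white between 0.003 and 0.01 m and horizontal distance between lens_largest and pad_black below 0.012 m and z of lens_largest in the frame of pad_black between 0.003 and 0.01 m and ((horizontal distance between pad_white and pad_blue below 0.12 m and horizontal distance between lens_medium and pad_blue below 0.012 m and z of lens_medium in the frame of pad_blue between 0.003 and 0.01 m and horizontal distance between lens_large and pad_green below 0.012 m and z of lens_large in the frame of pad_green between 0.003 and 0.01 m) or (horizontal distance between pad_white and pad_green below 0.12 m and horizontal distance between lens_medium and pad_green below 0.012 m and z of lens_medium in the frame of pad_green between 0.003 and 0.01 m and horizontal distance between lens_large and pad_blue below 0.012 m and z of lens_large in the frame of pad_blue between 0.003 and 0.01 m)) and angle between each of lens_small, lens_medium, lens_large, lens_largest's own z axis and vertical below 0.12 rad and linear speed of each of lens_small, lens_medium, lens_large, lens_largest below 0.02 m/s and angular speed of each of lens_small, lens_medium, lens_large, lens_largest below 0.2 rad/s); the robot touches nothing.
It fails at once if the dish is pushed more than 20 mm from its place or tipped over (distance of dish from where it was at the start of the episode above 0.02 m or angle between dish's own z axis and vertical above 0.5 rad).
It fails at once if the bottle is pushed more than 20 mm from its place or tipped over (distance of bottle from where it was at the start of the episode above 0.02 m or angle between bottle's own z axis and vertical above 0.5 rad).
It also fails if it takes over 109 s, if anything falls off the work surface, if the arm or the gripper's body presses on something with over 40 N, if the wrist force passes 120 N, or if a joint passes its speed limit or range.

## Working session

There is one attempt and no reset: what is moved stays moved. The work goes in short steps, Python scripts to look and compute and a tool call to move; the robot and the scene stay as the last step left them, time stands still between calls to the robot, and variables do not carry over. Pictures are saved under pics/ and viewed, and the job is handed in when it is done.

Besides the shell and the picture viewer there is one more tool, called after "Call:" as a command line: name --argument value ..., lists and objects as JSON in quotes. move_arm: Moves the arm, as the interface text tells. Its arguments: {"type":"object","properties":{"increments":{"type":"array"},"grip_force":{"type":"number"}},"required":["increments"]}

```bash
mkdir -p pics; ls
python3 - <<'E'
from cell import bot
import cv2,pickle
s=bot.get_state(); print(s); print(bot.grip_depth)
for n in ("top","side"):
    d=bot.snapshot(n); pickle.dump(d,open(f"{n}0.pkl","wb"))
    cv2.imwrite(f"pics/{n}0.png",d["pixels"][:,:,::-1])
    print(n,{k:d[k] for k in d if k!="pixels"})
E
```

```text
pics
{'time': 0.0, 'qpos': array([ 1.44558764e+00,  3.85575205e-01,  6.64183214e-03, -5.46486765e-04,
       -1.19402662e+00, -2.58601357e-01]), 'qd': array([ 0.00019911,  0.0006779 , -0.00048333, -0.0003788 ,  0.00068856,
        0.00017023]), 'effort': array([ 1.29125227e-03, -3.90659702e+01,  1.87410772e+01,  4.21966553e+00,
        1.10941762e-02, -1.87544674e-04]), 'position': array([0.2337777 , 0.57897435, 0.22144758]), 'eef_rot': array([[-3.74642097e-01, -9.27169186e-01, -7.74372694e-04],
       [-9.27166848e-01,  3.74642892e-01, -2.08321461e-03],
       [ 2.22160562e-03, -6.24872023e-05, -9.99997530e-01]]), 'force': array([-0.39683994, -0.47265507,  0.8739444 ]), 'torque': array([0.01658429, 0.06438094, 0.01037125]), 'gripper_width': 0.9962940024725875}
-0.0187
top {'fx': 513.3644995351485, 'fy': 513.3644995351485, 'cx': 280.8470473557015, 'cy': 217.57081832704242, 'rvec': array([ 2.1637466 , -2.16147077,  0.09732149]), 'tvec': array([0.00303289, 0.54013358, 1.31557099])}
side {'fx': 382.49813115791255, 'fy': 382.49813115791255, 'cx': 276.332886789019, 'cy': 210.55105925114518, 'rvec': array([ 2.14555517, -0.74271495,  0.36044384]), 'tvec': array([-0.44061369,  0.24201304,  0.59405887])}
```

View pics/top0.png

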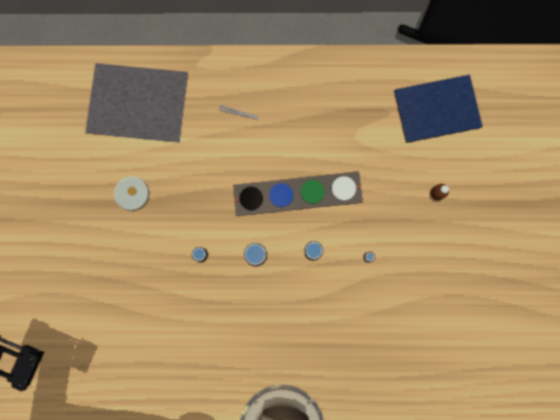

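View pics/side0.png

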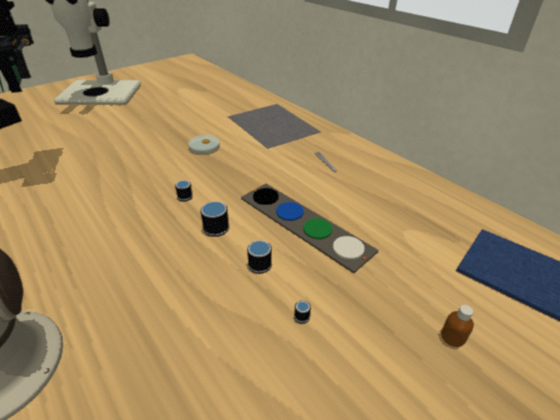

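The top view shows the rail with black (251,198), blue (281,195), green (313,191) and white (344,188). The lenses below it sit at about (199,254), (255,254), (314,250) and (369,257). I'll enlarge these.

Run:
```python
import cv2,pickle
d=pickle.load(open("top0.pkl","rb"))["pixels"][:,:,::-1]
def crop(x0,y0,w,h,s,n):
    c=cv2.resize(d[y0:y0+h,x0:x0+w].copy(),None,fx=s,fy=s,interpolation=cv2.INTER_NEAREST)
    for i in range(0,w,10): cv2.putText(c,str(x0+i),(i*s,10),0,.35,(0,0,255),1); cv2.line(c,(i*s,0),(i*s,h*s),(0,255,255),1) if 1 else 0
    for i in range(0,h,10): cv2.putText(c,str(y0+i),(0,i*s+10),0,.35,(0,0,255),1); cv2.line(c,(0,i*s),(w*s,i*s),(0,255,255),1)
    cv2.imwrite(f"pics/{n}.png",c)
crop(230,165,140,55,5,"c_rail")
crop(185,235,100,35,8,"c_l1")
crop(295,235,90,35,8,"c_l2")
```

```text
(no output)
```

View pics/c_rail.png

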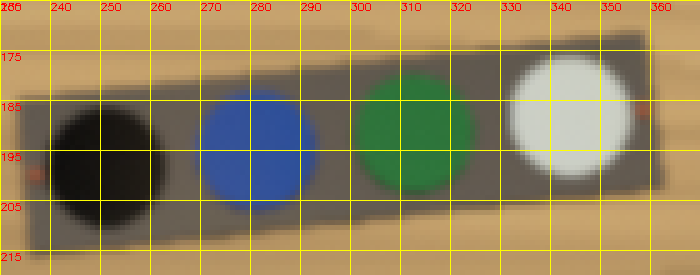

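View pics/c_l1.png

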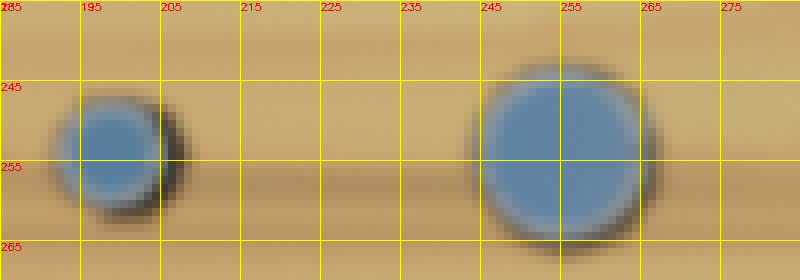

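View pics/c_l2.png

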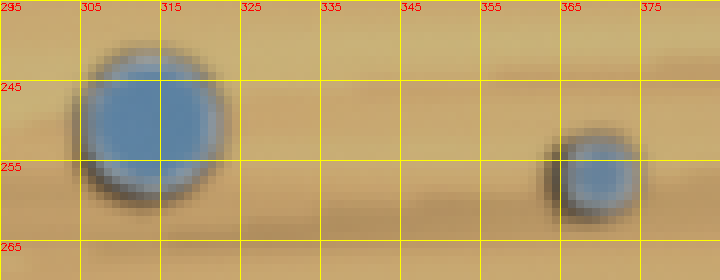

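The lenses, left to right in the top view, are medium, largest, large and small. Next I compute the centroids and world positions, checked against the side view.

```bash
cat > h.py <<'E'
import cv2,numpy as np,pickle
def K(d): return np.array([[d["fx"],0,d["cx"]],[0,d["fy"],d["cy"]],[0,0,1.]])
def back(d,uv,z):
    R=cv2.Rodrigues(d["rvec"])[0]; C=-R.T@d["tvec"]
    r=R.T@np.linalg.inv(K(d))@np.array([uv[0],uv[1],1.]); return (C+r*(z-C[2])/r[2])[:2]
def proj(d,p): return cv2.projectPoints(np.array([p],float),d["rvec"],d["tvec"],K(d),None)[0].ravel()
def blob(d,x,y,r,kind):
    im=d["pixels"].astype(float); x0=int(x-r);y0=int(y-r)
    c=im[y0:y0+2*r+1,x0:x0+2*r+1]; R,G,B=c[...,0],c[...,1],c[...,2]
    m={"blue":B>R+15,"green":G>R+25,"white":(R>170)&(B>170),"black":(R<45),}[kind]
    m=m.astype(np.uint8); n,l,st,ce=cv2.connectedComponentsWithStats(m)
    k=1+np.argmax(st[1:,4]); return ce[k]+[x0,y0],st[k,2:5]
E
python3 - <<'E'
from h import *
t=pickle.load(open("top0.pkl","rb")); s=pickle.load(open("side0.pkl","rb"))
P={}
for n,x,y,r,k,z in [("small",369,257,8,"blue",.030),("medium",199,254,10,"blue",.038),("large",314,250,12,"blue",.046),("largest",255,254,14,"blue",.054),
  ("white",344,188,16,"white",.014),("green",313,191,16,"green",.014),("blue",281,195,16,"blue",.014),("black",251,198,15,"black",.014)]:
    uv,st=blob(t,x,y,r,k); p=back(t,uv,z); P[n]=p
    print(n,uv.round(1),st,p.round(4),"side px",proj(s,[*p,z]).round(1), "r",np.hypot(*p).round(3))
a=["white","green","blue","black"]
for i in range(3): print(np.linalg.norm(P[a[i]]-P[a[i+1]]))
d=P["black"]-P["white"];print(np.degrees(np.arctan2(d[1],d[0])))
ss=cv2.resize(s["pixels"][150:330,150:390,::-1],None,fx=3,fy=3,interpolation=cv2.INTER_CUBIC); 
for n,z in zip(["small","medium","large","largest","white","green","blue","black"],[.03,.038,.046,.054]+[.014]*4):
    u=proj(s,[*P[n],z]); q=(int((u[0]-150)*3+1),int((u[1]-150)*3+1)); cv2.drawMarker(ss,q,(0,0,255),0,8,1)
cv2.imwrite("pics/side_chk.png",ss)
# bystanders
print("dish",back(t,(131,193),.018),"bottle",back(t,(440,192),.04))
print(back(t,(230,0),0),back(t,(280,420),0))
E
```

```text
small [369.3 256.4] [ 7  7 37] [ 0.439  -0.2254] side px [302.1 304.9] r 0.493
medium [198.6 253.7] [ 12  12 110] [0.4452 0.2158] side px [182.8 183.4] r 0.495
large [313.4 250. ] [ 16  15 193] [ 0.4548 -0.0803] side px [258.8 247.1] r 0.462
largest [254.7 253.7] [ 20  20 295] [0.4448 0.0698] side px [213.5 207.8] r 0.45
white [343.6 187.8] [ 22  23 396] [ 0.6211 -0.1627] side px [348.2 245.5] r 0.642
green [312.4 191.2] [ 24  24 451] [ 0.6119 -0.08  ] side px [317.4 226.5] r 0.617
blue [280.8 194.5] [ 25  24 484] [0.6031 0.0039] side px [289.6 209.2] r 0.603
black [250.4 198. ] [ 22  23 392] [0.5939 0.0847] side px [265.3 194.3] r 0.6
0.08325534518467054
0.08436649804095418
0.08130181066106572
96.27858349732315
dish [0.60665999 0.40230991] bottle [ 0.60576514 -0.40961947]
[1.154688   0.14722916] [0.02062579 0.00524278]
```

View pics/side_chk.png

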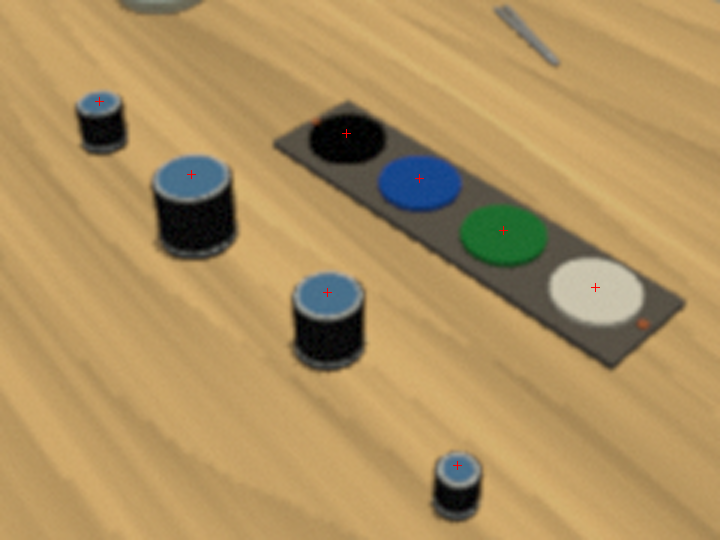

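Side reprojections agree within about 1 px, and the pad spacing of 81–84 mm fits the spec. The plan is small→white, medium→green, large→blue and largest→black. The jaws go perpendicular to the row, at yaw −173.7°, which means turning +61.8° about tool z.

Call:
move_arm --increments '[[[87, 0, 0, 0, 10.3], [87, 0, 0, 0, 10.3], [87, 0, 0, 0, 10.3], [87, 0, 0, 0, 10.3], [87, 0, 0, 0, 10.3], [87, 0, 0, 0, 10.3], [87, 0, 0, 0, 0]]]' --grip_force 15

```text
time: 0.98
position: [0.2339, 0.5793, 0.222]
eef_rot: [[-0.994, -0.11, -0.0], [-0.11, 0.994, -0.001], [0.0, -0.001, -1.0]]
force: [0.4, 1.1, -0.0]
gripper_width: 0.996
```

```bash
cat > go.py <<'E'
import sys,numpy as np
from cell import bot
T=dict(small=(.439,-.2254),medium=(.4452,.2158),large=(.4548,-.0803),largest=(.4448,.0698),white=(.6211,-.1627),green=(.6119,-.08),blue=(.6031,.0039),black=(.5939,.0847))
s=bot.get_state();R=s["eef_rot"];p=s["position"]
print("t",round(s["time"],2),"p",p.round(4),"q",s["qpos"].round(2),"yaw",np.degrees(np.arctan2(R[1,0],R[0,0])).round(2),"tilt",R[2].round(3),"F",s["force"].round(1),"w",round(s["gripper_width"]*87,1))
for a in sys.argv[1:]:
    n,z=a.split(","); d=np.array([*T[n],float(z)])-p; print(a,"tool mm",(R.T@d*1000).round(1))
E
python3 go.py medium,0.15 medium,0.008
```

```text
t 0.97 p [0.2339 0.5793 0.222 ] q [ 1.45  0.39  0.01 -0.   -1.19 -1.34] yaw -173.67 tilt [ 0.    -0.001 -1.   ] F [ 0.4  1.1 -0. ] w 86.7
medium,0.15 tool mm [-170.  -384.5   72.3]
medium,0.008 tool mm [-170.1 -384.3  214.3]
```

Call:
move_arm --increments '[[[87, -17, -38.4, 7, 0], [87, -17, -38.4, 7, 0], [87, -17, -38.4, 7, 0], [87, -17, -38.4, 7, 0], [87, -17, -38.4, 7, 0], [87, -17, -38.4, 7, 0], [87, -17, -38.4, 7, 0], [87, -17, -38.4, 7, 0], [87, -17, -38.4, 7, 0], [87, -17, -38.4, 7, 0], [87, 0, 0, 0, 0], [87, 0, 0, 0, 0]]]'

```text
time: 2.48
position: [0.4446, 0.2162, 0.1526]
eef_rot: [[-0.994, -0.109, 0.0], [-0.109, 0.994, 0.0], [-0.0, 0.0, -1.0]]
force: [0.3, -0.1, 0.2]
gripper_width: 1.0
```

```bash
python3 go.py medium,0.008
```

```text
t 2.48 p [0.4446 0.2162 0.1526] q [ 0.78  0.23 -0.41  0.   -0.93 -0.67] yaw -173.71 tilt [-0.  0. -1.] F [ 0.3 -0.1  0.2] w 87.0
medium,0.008 tool mm [ -0.5  -0.5 144.6]
```

Call:
move_arm --increments '[[[87, -0.5, -0.5, 20, 0], [87, 0, 0, 20, 0], [87, 0, 0, 20, 0], [87, 0, 0, 20, 0], [87, 0, 0, 20, 0], [87, 0, 0, 20, 0], [87, 0, 0, 12, 0], [87, 0, 0, 12, 0], [87, 0, 0, 0, 0]]]'

```text
time: 3.6
position: [0.4447, 0.2157, 0.008]
eef_rot: [[-0.994, -0.109, -0.001], [-0.109, 0.994, -0.001], [0.001, -0.001, -1.0]]
force: [-0.1, 0.4, -0.2]
gripper_width: 1.001
```

```bash
cat > look.py <<'E'
import sys,cv2,pickle
from cell import bot
n=sys.argv[1];d=bot.snapshot("side");pickle.dump(d,open("side_last.pkl","wb"))
x0,y0,x1,y1=map(int,sys.argv[2:6]) if len(sys.argv)>5 else (100,100,400,330)
c=d["pixels"][y0:y1,x0:x1,::-1];f=min(800/(x1-x0),600/(y1-y0))
cv2.imwrite(f"pics/{n}.png",cv2.resize(c,None,fx=f,fy=f,interpolation=cv2.INTER_CUBIC))
E
python3 look.py m1 100 80 300 230; python3 go.py medium,0.008
```

```text
t 3.65 p [0.4451 0.2159 0.0085] q [ 0.78  0.44 -0.56  0.   -0.57 -0.67] yaw -173.75 tilt [ 0. -0. -1.] F [ 0.  -0.1  0.9] w 87.2
medium,0.008 tool mm [-0.1 -0.1  0.5]
```

View pics/m1.png

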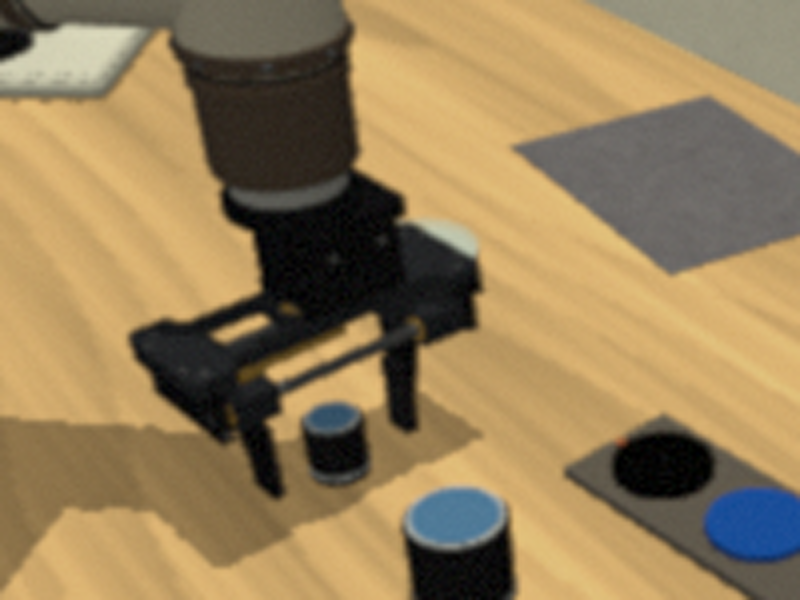

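The medium lens stands between the open fingers, roughly midway. Close.

Call:
move_arm --increments '[[[36, 0, 0, 0, 0], [36, 0, 0, 0, 0], [36, 0, 0, 0, 0], [30, 0, 0, 0, 0], [30, 0, 0, 0, 0], [30, 0, 0, 0, 0], [30, 0, 0, 0, 0], [30, 0, 0, 0, 0]]]'

```text
time: 4.65
position: [0.445, 0.2156, 0.0086]
eef_rot: [[-0.994, -0.108, -0.0], [-0.108, 0.994, -0.0], [0.0, -0.0, -1.0]]
force: [-0.6, 0.3, 0.4]
gripper_width: 0.437
```

```bash
python3 go.py green,0.12 green,0.024
```

```text
t 4.65 p [0.445  0.2156 0.0086] q [ 0.78  0.44 -0.56 -0.   -0.57 -0.67] yaw -173.79 tilt [ 0. -0. -1.] F [-0.6  0.3  0.4] w 38.0
green,0.12 tool mm [-133.9 -312.  -111.4]
green,0.024 tool mm [-133.9 -311.9  -15.4]
```

Call:
move_arm --increments '[[[30, 0, 0, -20, 0], [30, 0, 0, -30, 0], [30, 0, 0, -35, 0], [30, 0, 0, -26, 0], [30, -19.1, -44.6, 0, 0], [30, -19.1, -44.6, 0, 0], [30, -19.1, -44.6, 0, 0], [30, -19.1, -44.6, 0, 0], [30, -19.1, -44.6, 0, 0], [30, -19.1, -44.6, 0, 0], [30, -19.1, -44.6, 0, 0], [30, 0, 0, 0, 0]]]'

```text
time: 6.15
position: [0.6125, -0.0829, 0.1185]
eef_rot: [[-0.995, -0.104, -0.001], [-0.104, 0.995, -0.0], [0.001, -0.0, -1.0]]
force: [-1.6, 0.6, -0.7]
gripper_width: 0.435
```

```bash
python3 go.py green,0.024
```

```text
t 6.15 p [ 0.6125 -0.0829  0.1185] q [ 0.13  0.46 -0.15  0.   -0.96 -0.02] yaw -174.04 tilt [ 0.001 -0.    -1.   ] F [-1.6  0.6 -0.7] w 37.8
green,0.024 tool mm [ 0.2  3.  94.5]
```

Call:
move_arm --increments '[[[30, 0, 0, 0, 0], [30, 0, 0, 0, 0], [30, 0, 0, 25, 0], [30, 0, 0, 25, 0], [30, 0, 0, 20, 0], [30, 0, 0, 15, 0], [30, 0, 0, 0, 0], [30, 0, 0, 0, 0]]]'

```text
time: 7.15
position: [0.6125, -0.0799, 0.0354]
eef_rot: [[-0.994, -0.109, 0.002], [-0.109, 0.994, -0.0], [-0.002, -0.0, -1.0]]
force: [-0.1, -0.8, -1.6]
gripper_width: 0.432
```

```bash
python3 look.py m2 200 130 400 280; python3 go.py green,0.023
```

```text
t 7.2 p [ 0.6126 -0.08    0.0356] q [ 0.13  0.56 -0.23  0.   -0.78 -0.02] yaw -173.76 tilt [-0.002 -0.    -1.   ] F [-0.7 -0.  -0.3] w 37.7
green,0.023 tool mm [ 0.7  0.  12.6]
```

View pics/m2.png

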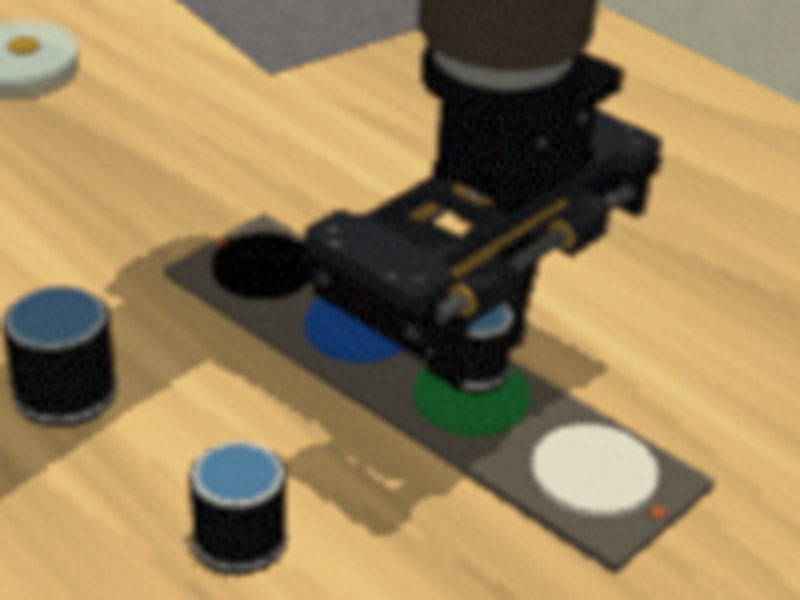

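The lens hangs upright a little above the green pad. Lower, release in stages and rise.

Call:
move_arm --increments '[[[30, 0.5, 0, 5, 0], [30, 0, 0, 5, 0], [30, 0, 0, 2, 0], [30, 0, 0, 0, 0], [30, 0, 0, 0, 0]]]'

```text
time: 7.82
position: [0.6112, -0.0803, 0.0226]
eef_rot: [[-0.994, -0.108, -0.0], [-0.108, 0.994, -0.0], [0.0, -0.0, -1.0]]
force: [-0.2, 0.8, 0.1]
gripper_width: 0.436
```

Call:
move_arm --increments '[[[30, 0, 0, 0.6, 0], [42, 0, 0, 0, 0], [48, 0, 0, 0, 0], [70, 0, 0, 0, 0], [87, 0, 0, 0, 0], [87, 0, 0, 0, 0], [87, 0, 0, -15, 0], [87, 0, 0, -30, 0], [87, 0, 0, -35, 0], [87, 0, 0, -25, 0], [87, 0, 0, 0, 0]]]'

```text
time: 9.2
position: [0.6131, -0.0802, 0.1306]
eef_rot: [[-0.994, -0.109, 0.007], [-0.109, 0.994, 0.0], [-0.007, -0.0, -1.0]]
force: [1.7, -0.4, -0.5]
gripper_width: 0.998
```

```bash
python3 go.py large,0.12
```

```text
t 9.2 p [ 0.6131 -0.0802  0.1306] q [ 0.13  0.45 -0.14  0.   -0.98 -0.02] yaw -173.77 tilt [-0.007 -0.    -1.   ] F [ 1.7 -0.4 -0.5] w 86.8
large,0.12 tool mm [157.4  17.1   9.6]
```

Next the large lens at (0.455,−0.080).

Call:
move_arm --increments '[[[87, 31.4, 3.4, 0, 0], [87, 31.4, 3.4, 0, 0], [87, 31.4, 3.4, 0, 0], [87, 31.4, 3.4, 0, 0], [87, 31.4, 3.4, 0, 0], [87, 0, 0, 0, 0], [87, 0, 0, 0, 0], [87, 0, 0, 0, 0]]]'

```text
time: 10.2
position: [0.4542, -0.0803, 0.1269]
eef_rot: [[-0.994, -0.108, 0.0], [-0.108, 0.994, -0.0], [-0.0, -0.0, -1.0]]
force: [0.7, 0.5, 0.7]
gripper_width: 1.002
```

```bash
python3 go.py large,0.01; python3 look.py m3 200 130 400 280
```

```text
t 10.2 p [ 0.4542 -0.0803  0.1269] q [ 0.18  0.21 -0.52  0.   -0.84 -0.07] yaw -173.79 tilt [-0. -0. -1.] F [0.7 0.5 0.7] w 87.2
large,0.01 tool mm [-6.000e-01 -1.000e-01  1.169e+02]
```

View pics/m3.png

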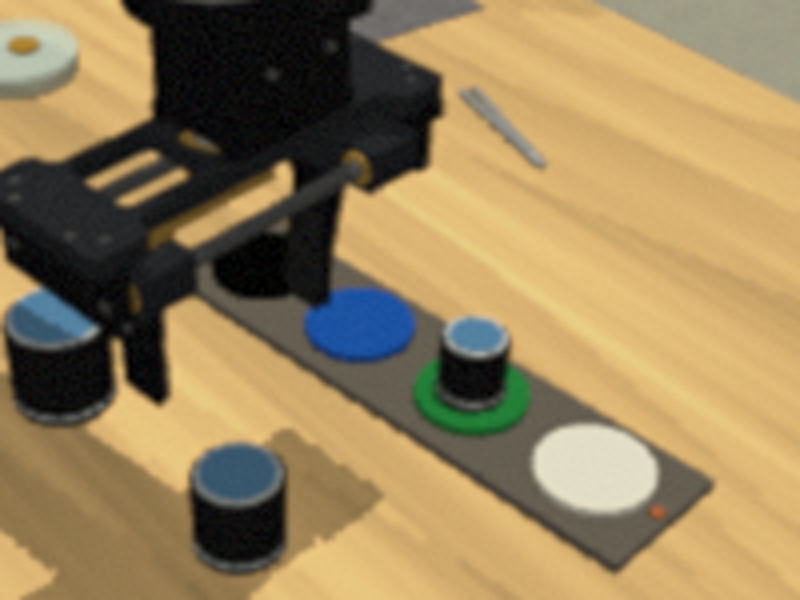

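The medium lens stands in the middle of the green pad. Descend on the large lens.

Call:
move_arm --increments '[[[87, -0.5, 0, 20, 0], [87, 0, 0, 25, 0], [87, 0, 0, 25, 0], [87, 0, 0, 20, 0], [87, 0, 0, 15, 0], [87, 0, 0, 12, 0], [87, 0, 0, 0, 0], [44, 0, 0, 0, 0], [40, 0, 0, 0, 0], [40, 0, 0, 0, 0], [40, 0, 0, 0, 0], [40, 0, 0, 0, 0]]]'

```text
time: 11.75
position: [0.454, -0.0803, 0.0101]
eef_rot: [[-0.994, -0.108, 0.0], [-0.108, 0.994, 0.0], [-0.0, 0.0, -1.0]]
force: [-0.1, 0.0, 1.1]
gripper_width: 0.545
```

```bash
python3 go.py blue,0.1
```

```text
t 11.75 p [ 0.454  -0.0803  0.0101] q [ 0.18  0.4  -0.64  0.   -0.53 -0.07] yaw -173.79 tilt [-0.  0. -1.] F [-0.1  0.   1.1] w 47.4
blue,0.1 tool mm [-157.4   67.5  -89.8]
```

Call:
move_arm --increments '[[[40, 0, 0, -20, 0], [40, 0, 0, -30, 0], [40, 0, 0, -30, 0], [40, 0, 0, -20, 0], [40, -31.5, 13.5, 0, 0], [40, -31.5, 13.5, 0, 0], [40, -31.5, 13.5, 0, 0], [40, -31.5, 13.5, 0, 0], [40, -31.4, 13.5, 0, 0], [40, 0, 0, 0, 0], [40, 0, 0, 0, 0]]]'

```text
time: 13.12
position: [0.6019, 0.0036, 0.1092]
eef_rot: [[-0.994, -0.108, -0.002], [-0.108, 0.994, -0.0], [0.002, 0.0, -1.0]]
force: [-0.1, 0.0, -1.2]
gripper_width: 0.539
```

```bash
python3 go.py blue,0.0245
```

```text
t 13.12 p [0.6019 0.0036 0.1092] q [ 0.27  0.45 -0.2  -0.   -0.93 -0.17] yaw -173.81 tilt [ 0.002  0.    -1.   ] F [-0.1  0.  -1.2] w 46.9
blue,0.0245 tool mm [-1.4  0.1 84.7]
```

Call:
move_arm --increments '[[[40, -0.5, 0, 0, 0], [40, 0, 0, 20, 0], [40, 0, 0, 20, 0], [40, 0, 0, 20, 0], [40, 0, 0, 10, 0], [40, 0, 0, 7, 0], [40, 0, 0, 5, 0], [40, 0, 0, 2, 0], [40, 0, 0, 0, 0], [40, 0, 0, 0, 0]]]'

```text
time: 14.38
position: [0.6038, 0.004, 0.0263]
eef_rot: [[-0.994, -0.108, 0.001], [-0.108, 0.994, 0.0], [-0.001, 0.0, -1.0]]
force: [-0.8, -0.2, -1.9]
gripper_width: 0.542
```

```bash
python3 go.py blue,0.024
```

```text
t 14.38 p [0.6038 0.004  0.0263] q [ 0.27  0.55 -0.27  0.   -0.75 -0.17] yaw -173.78 tilt [-0.001  0.    -1.   ] F [-0.8 -0.2 -1.9] w 47.1
blue,0.024 tool mm [ 0.7 -0.   2.3]
```

Call:
move_arm --increments '[[[40, 0.3, 0, 1.5, 0], [40, 0, 0, 1, 0], [40, 0, 0, 0, 0], [50, 0, 0, 0, 0], [60, 0, 0, 0, 0], [87, 0, 0, 0, 0], [87, 0, 0, 0, 0], [87, 0, 0, -15, 0], [87, 0, 0, -35, 0], [87, 0, 0, -35, 0], [87, 0, 0, -30, 0], [87, 0, 0, 0, 0]]]'

```text
time: 15.88
position: [0.6053, 0.0042, 0.1426]
eef_rot: [[-0.994, -0.109, 0.008], [-0.109, 0.994, 0.001], [-0.008, 0.001, -1.0]]
force: [0.7, -0.5, -1.3]
gripper_width: 0.996
```

```bash
python3 go.py largest,0.13
```

```text
t 15.88 p [0.6053 0.0042 0.1426] q [ 0.27  0.41 -0.16  0.   -0.99 -0.17] yaw -173.76 tilt [-0.008  0.001 -1.   ] F [ 0.7 -0.5 -1.3] w 86.7
largest,0.13 tool mm [152.5  82.6  11.4]
```

Call:
move_arm --increments '[[[87, 0, 0, 0, 0], [87, 30.4, 16.5, 0, 0], [87, 30.4, 16.5, 0, 0], [87, 30.4, 16.5, 0, 0], [87, 30.4, 16.5, 0, 0], [87, 30.4, 16.5, 0, 0], [87, 0, 0, 0, 0], [87, 0, 0, 0, 0], [87, 0, 0, 0, 0]]]'

```text
time: 17.0
position: [0.4439, 0.0693, 0.1381]
eef_rot: [[-0.994, -0.107, -0.0], [-0.107, 0.994, -0.0], [0.0, -0.0, -1.0]]
force: [-0.5, -0.2, 0.1]
gripper_width: 1.003
```

```bash
python3 go.py largest,0.012;  python3 look.py m4 130 100 400 302
```

```text
t 17.0 p [0.4439 0.0693 0.1381] q [ 0.52  0.17 -0.53  0.   -0.87 -0.41] yaw -173.83 tilt [ 0. -0. -1.] F [-0.5 -0.2  0.1] w 87.2
largest,0.012 tool mm [ -1.    0.5 126.1]
```

View pics/m4.png

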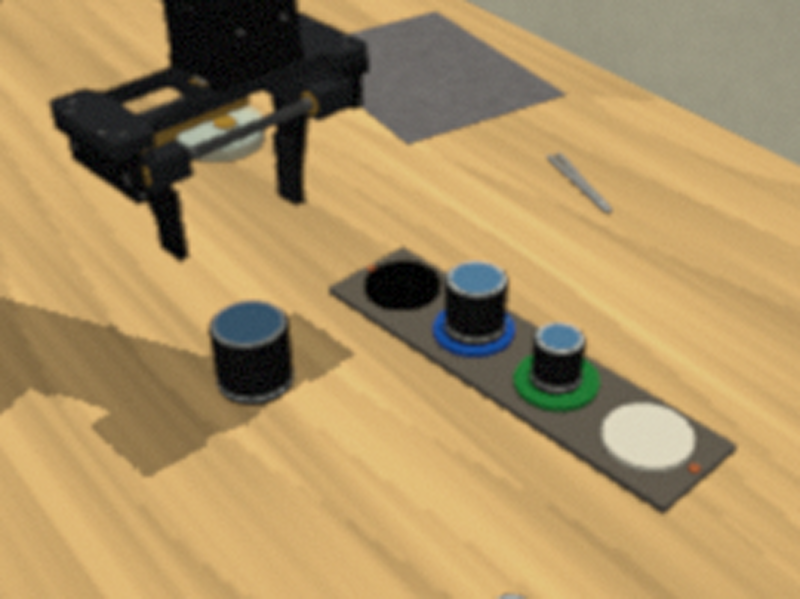

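Large is centred on blue and medium on green. Now descend on the largest.

Call:
move_arm --increments '[[[87, -0.8, 0.5, 20, 0], [87, 0, 0, 25, 0], [87, 0, 0, 25, 0], [87, 0, 0, 20, 0], [87, 0, 0, 15, 0], [87, 0, 0, 12, 0], [87, 0, 0, 9, 0], [87, 0, 0, 0, 0], [50, 0, 0, 0, 0], [50, 0, 0, 0, 0], [50, 0, 0, 0, 0], [50, 0, 0, 0, 0]]]' --grip_force 20

```text
time: 18.55
position: [0.4441, 0.0701, 0.0127]
eef_rot: [[-0.994, -0.108, 0.0], [-0.108, 0.994, 0.0], [-0.001, 0.0, -1.0]]
force: [-0.6, 0.1, 1.0]
gripper_width: 0.664
```

```bash
python3 go.py black,0.11
```

```text
t 18.55 p [0.4441 0.0701 0.0127] q [ 0.52  0.38 -0.67  0.   -0.52 -0.41] yaw -173.78 tilt [-0.001  0.    -1.   ] F [-0.6  0.1  1. ] w 57.8
black,0.11 tool mm [-150.6   -1.7  -97.2]
```

Call:
move_arm --increments '[[[50, 0, 0, -20, 0], [50, 0, 0, -30, 0], [50, 0, 0, -30, 0], [50, 0, 0, -20, 0], [50, -30, -0.3, 0, 0], [50, -30, -0.3, 0, 0], [50, -30, -0.4, 0, 0], [50, -30, -0.4, 0, 0], [50, -30.5, -0.3, 0, 0], [50, 0, 0, 0, 0], [50, 0, 0, 0, 0], [50, 0, 0, 0, 0]]]'

```text
time: 20.05
position: [0.5926, 0.0845, 0.1122]
eef_rot: [[-0.994, -0.108, -0.001], [-0.108, 0.994, -0.0], [0.001, -0.0, -1.0]]
force: [-0.3, 0.4, -2.6]
gripper_width: 0.66
```

```bash
python3 go.py black,0.027
```

```text
t 20.05 p [0.5926 0.0845 0.1122] q [ 0.41  0.44 -0.21 -0.   -0.93 -0.3 ] yaw -173.79 tilt [ 0.001 -0.    -1.   ] F [-0.3  0.4 -2.6] w 57.5
black,0.027 tool mm [-1.4  0.1 85.2]
```

Call:
move_arm --increments '[[[50, -0.8, 0, 0, 0], [50, 0, 0, 20, 0], [50, 0, 0, 20, 0], [50, 0, 0, 20, 0], [50, 0, 0, 10, 0], [50, 0, 0, 7, 0], [50, 0, 0, 5, 0], [50, 0, 0, 2, 0], [50, 0, 0, 0, 0], [50, 0, 0, 0, 0]]]'

```text
time: 21.3
position: [0.5948, 0.0848, 0.0288]
eef_rot: [[-0.994, -0.108, 0.001], [-0.108, 0.994, 0.0], [-0.001, 0.0, -1.0]]
force: [0.2, 0.9, -2.2]
gripper_width: 0.664
```

```bash
python3 go.py black,0.0265
```

```text
t 21.3 p [0.5948 0.0848 0.0288] q [ 0.41  0.54 -0.28  0.   -0.75 -0.3 ] yaw -173.79 tilt [-0.001  0.    -1.   ] F [ 0.2  0.9 -2.2] w 57.7
black,0.0265 tool mm [0.9 0.  2.3]
```

Call:
move_arm --increments '[[[50, 0.5, 0, 1.5, 0], [50, 0, 0, 1, 0], [50, 0, 0, 0, 0], [61, 0, 0, 0, 0], [70, 0, 0, 0, 0], [87, 0, 0, 0, 0], [87, 0, 0, 0, 0], [87, 0, 0, -15, 0], [87, 0, 0, -35, 0], [87, 0, 0, -35, 0], [87, 0, 0, -30, 0], [87, 0, 0, 0, 0]]]'

```text
time: 22.8
position: [0.596, 0.0853, 0.1451]
eef_rot: [[-0.994, -0.109, 0.008], [-0.109, 0.994, 0.002], [-0.008, 0.002, -1.0]]
force: [0.4, 0.4, 0.4]
gripper_width: 0.998
```

```bash
python3 go.py small,0.13
```

```text
t 22.8 p [0.596  0.0853 0.1451] q [ 0.41  0.41 -0.17  0.   -0.99 -0.3 ] yaw -173.76 tilt [-0.008  0.002 -1.   ] F [0.4 0.4 0.4] w 86.9
small,0.13 tool mm [ 190.  -291.8   13.1]
```

Call:
move_arm --increments '[[[87, 0, 0, 0, 0], [87, 23.7, -36.5, 0, 0], [87, 23.7, -36.5, 0, 0], [87, 23.7, -36.5, 0, 0], [87, 23.7, -36.5, 0, 0], [87, 23.7, -36.5, 0, 0], [87, 23.7, -36.5, 0, 0], [87, 23.7, -36.5, 0, 0], [87, 23.7, -36.5, 0, 0], [87, 0, 0, 0, 0], [87, 0, 0, 0, 0], [87, 0, 0, 0, 0]]]'

```text
time: 24.3
position: [0.4374, -0.2255, 0.1406]
eef_rot: [[-0.994, -0.109, -0.001], [-0.109, 0.994, 0.0], [0.001, 0.0, -1.0]]
force: [0.5, -1.2, 0.5]
gripper_width: 1.004
```

```bash
python3 go.py small,0.006;  python3 look.py m5 150 100 400 330
```

```text
t 24.3 p [ 0.4374 -0.2255  0.1406] q [-0.15  0.24 -0.43 -0.   -0.9   0.25] yaw -173.72 tilt [ 0.001  0.    -1.   ] F [ 0.5 -1.2  0.5] w 87.3
small,0.006 tool mm [-1.700e+00 -1.000e-01  1.346e+02]
```

View pics/m5.png

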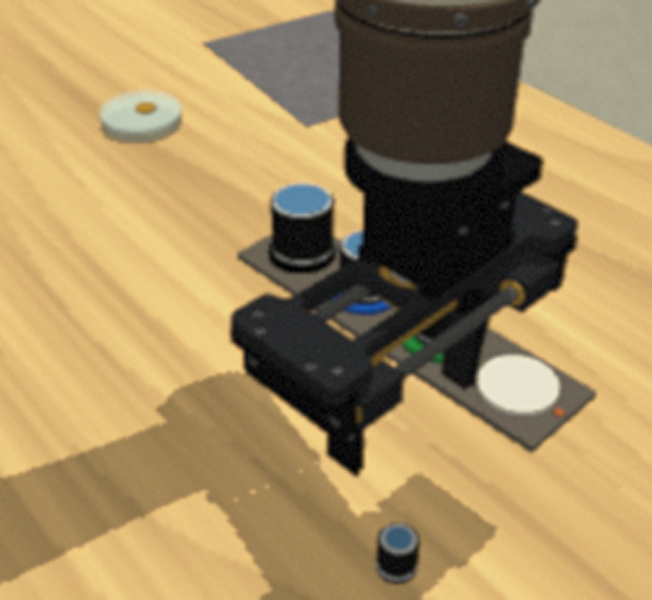

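The largest stands on black; the gripper is above the small lens. Descend and grasp.

Call:
move_arm --increments '[[[87, -1.5, 0, 20, 0], [87, 0, 0, 25, 0], [87, 0, 0, 25, 0], [87, 0, 0, 25, 0], [87, 0, 0, 20, 0], [87, 0, 0, 12, 0], [87, 0, 0, 6, 0], [87, 0, 0, 0, 0], [34, 0, 0, 0, 0], [34, 0, 0, 0, 0], [34, 0, 0, 0, 0], [34, 0, 0, 0, 0]]]' --grip_force 12

```text
time: 25.85
position: [0.4387, -0.226, 0.0082]
eef_rot: [[-0.994, -0.108, 0.0], [-0.108, 0.994, -0.0], [-0.0, -0.0, -1.0]]
force: [0.0, 0.4, -0.3]
gripper_width: 0.631
```

Call:
move_arm --increments '[[[22, 0, 0, 0, 0], [22, 0, 0, 0, 0], [22, 0, 0, 0, 0], [22, 0, 0, 0, 0], [22, 0, 0, 0, 0]]]'

```text
time: 26.48
position: [0.4386, -0.226, 0.0079]
eef_rot: [[-0.994, -0.108, -0.0], [-0.108, 0.994, 0.0], [0.0, 0.0, -1.0]]
force: [0.3, -0.0, -0.4]
gripper_width: 0.316
```

```bash
python3 go.py white,0.108
```

```text
t 26.48 p [ 0.4386 -0.226   0.0079] q [-0.15  0.44 -0.57  0.   -0.56  0.25] yaw -173.79 tilt [ 0.  0. -1.] F [ 0.3 -0.  -0.4] w 27.5
white,0.108 tool mm [-188.3   43.1 -100.1]
```

Call:
move_arm --increments '[[[22, 0, 0, -20, 0], [22, 0, 0, -30, 0], [22, 0, 0, -30, 0], [22, 0, 0, -20, 0], [22, -31.4, 7.2, 0, 0], [22, -31.4, 7.2, 0, 0], [22, -31.4, 7.2, 0, 0], [22, -31.4, 7.2, 0, 0], [22, -31.4, 7.2, 0, 0], [22, -31.4, 7.2, 0, 0], [22, 0, 0, 0, 0], [22, 0, 0, 0, 0]]]'

```text
time: 27.98
position: [0.6204, -0.1625, 0.1073]
eef_rot: [[-0.994, -0.108, -0.002], [-0.108, 0.994, 0.0], [0.002, 0.001, -1.0]]
force: [-0.3, -0.2, -0.5]
gripper_width: 0.311
```

```bash
python3 go.py white,0.022
```

```text
t 27.98 p [ 0.6204 -0.1625  0.1073] q [-0.    0.51 -0.1  -0.   -0.97  0.11] yaw -173.8 tilt [ 0.002  0.001 -1.   ] F [-0.3 -0.2 -0.5] w 27.0
white,0.022 tool mm [-0.8 -0.3 85.3]
```

Call:
move_arm --increments '[[[22, -0.3, -0.3, 0, 0], [22, 0, 0, 20, 0], [22, 0, 0, 20, 0], [22, 0, 0, 20, 0], [22, 0, 0, 10, 0], [22, 0, 0, 7, 0], [22, 0, 0, 5, 0], [22, 0, 0, 2, 0], [22, 0, 0, 0, 0], [22, 0, 0, 0, 0]]]'

```text
time: 29.22
position: [0.6218, -0.1629, 0.0243]
eef_rot: [[-0.994, -0.108, 0.001], [-0.108, 0.994, -0.0], [-0.001, -0.0, -1.0]]
force: [-0.2, 0.2, -0.5]
gripper_width: 0.312
```

```bash
python3 go.py white,0.0217
```

```text
t 29.23 p [ 0.6218 -0.1629  0.0243] q [-0.    0.6  -0.17  0.   -0.8   0.11] yaw -173.78 tilt [-0.001 -0.    -1.   ] F [-0.2  0.2 -0.5] w 27.1
white,0.0217 tool mm [0.7 0.3 2.6]
```

Call:
move_arm --increments '[[[22, 0.5, 0, 1.5, 0], [22, 0, 0, 1, 0], [22, 0, 0, 0, 0], [31, 0, 0, 0, 0], [40, 0, 0, 0, 0], [70, 0, 0, 0, 0], [70, 0, 0, 0, 0], [70, 0, 0, -15, 0], [70, 0, 0, -35, 0], [70, 0, 0, -35, 0], [70, 0, 0, -40, 0], [70, 0, 0, 0, 0]]]'

```text
time: 30.72
position: [0.6238, -0.1633, 0.1522]
eef_rot: [[-0.994, -0.109, 0.01], [-0.109, 0.994, -0.001], [-0.01, -0.002, -1.0]]
force: [0.3, -0.9, -0.9]
gripper_width: 0.803
```

Call:
move_arm --increments '[[[70, 0, 0, -30, 0], [70, 50, 0, 0, 0], [70, 50, 0, 0, 0], [70, 50, 0, 0, 0], [70, 40, 0, 0, 0], [70, 0, -50, 0, 0], [70, 0, -50, 0, 0], [70, 0, -50, 0, 0], [70, 0, 0, 0, 0], [70, 0, 0, 0, 0]]]'

```text
time: 31.98
position: [0.4478, -0.3324, 0.1761]
eef_rot: [[-0.994, -0.107, -0.001], [-0.107, 0.994, 0.001], [0.001, 0.001, -1.0]]
force: [-0.1, 1.6, -0.3]
gripper_width: 0.799
```

```bash
python3 go.py; python3 look.py m6 150 100 400 287
python3 - <<'E'
from h import *
from cell import bot
t=bot.snapshot("top"); pickle.dump(t,open("top1.pkl","wb"))
c=t["pixels"][150:260,220:380,::-1]; cv2.imwrite("pics/top1.png",cv2.resize(c,None,fx=5,fy=5,interpolation=cv2.INTER_CUBIC))
cv2.imwrite("pics/top1full.png",t["pixels"][:,:,::-1])
T=dict(white=(.6211,-.1627),green=(.6119,-.08),blue=(.6031,.0039),black=(.5939,.0847))
for n,p,h,r in [("small","white",.03,8),("medium","green",.038,10),("large","blue",.046,9),("largest","black",.054,14)]:
    z=.014+h; u=proj(t,[*T[p],z]); uv,st=blob(t,u[0],u[1],r,"blue"); q=back(t,uv,z)
    print(n,uv.round(1),u.round(1),st,((q-T[p])*1000).round(1),"mm")
E
```

```text
t 31.98 p [ 0.4478 -0.3324  0.1761] q [-0.35  0.31 -0.23 -0.   -1.03  0.46] yaw -173.83 tilt [ 0.001  0.001 -1.   ] F [-0.1  1.6 -0.3] w 69.5
small [345.1 185.7] [344.8 185.9] [ 9  8 53] [ 0.7 -0.6] mm
medium [313.3 188.9] [313.1 189. ] [ 12  12 114] [ 0.1 -0.4] mm
large [280. 192.] [280.6 191.9] [ 19  17 256] [-0.4  1.6] mm
largest [249.2 194.6] [248.9 195. ] [ 20  20 309] [ 0.9 -0.6] mm
```

View pics/m6.png

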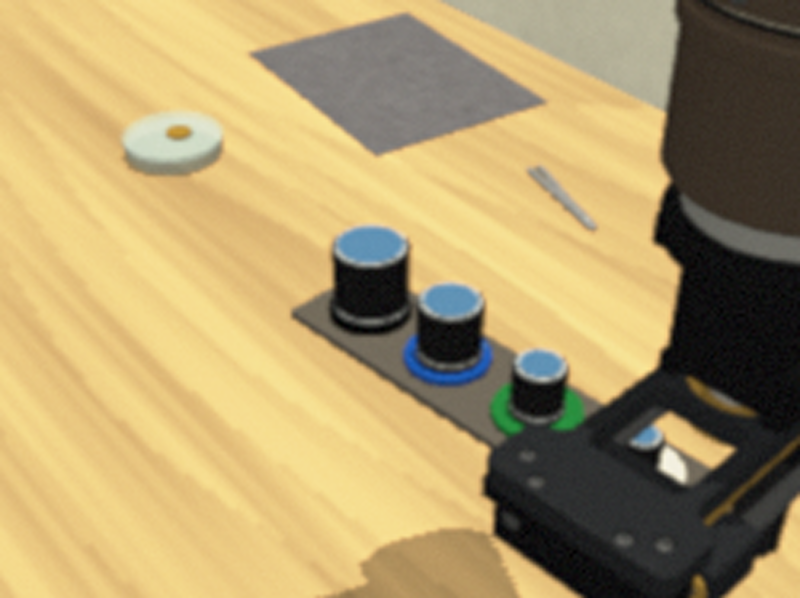

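View pics/top1full.png

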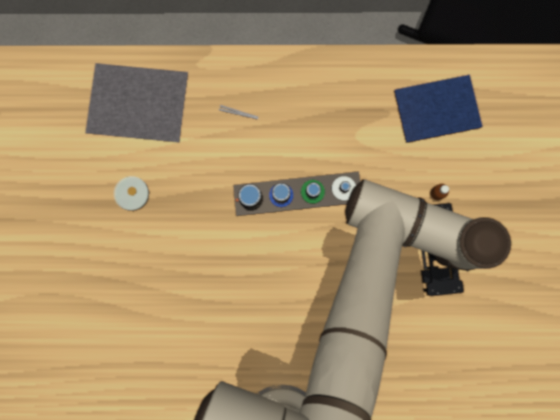

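All four glass centres measure within 2 mm of their pad centres, and the dish (131,193) and bottle (440,192) look unmoved. Handing in.

Run:
```python
from cell import bot
print(bot.close_job())
```

```text
the job is handed in; nothing more can be done
None
```

All four lenses are on their own pads in order of size: small on white, medium on green, large on blue and largest on black. The job was handed in at about 32 s of the 109 s allowed.

- **Position:** in the last top view, each lens's glass centre was within about 2 mm of its pad centre. The large lens on blue was furthest off, at 1.7 mm. The cameras are calibrated to about 2 mm, so the true offsets could be slightly larger, but still well inside the 12 mm limit.
- **Upright:** the last side view shows medium, large and largest standing upright. The gripper partly hid the small lens there, so I checked it mainly from above, where it was in place.
- **Dish and bottle:** in the top view both are where they started. The gripper was open and away from everything.
- **Failed or conflicting checks:** none. Gripped widths read 0.2 to 1 mm under the true diameters.

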